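Line up the sample pots along the tilting tray's fence

TASK

There are two hinged tilting trays on the classroom table. Take the one with the three round lidded pots by its bar handle and tip it up until all three pots have slid down into a single row against the metal fence on its hinged side; then lower it back down flat, without dropping it, and let go, leaving the pots standing in their row.

Things in the scene. Friction and masses are not known exactly. Their poses are not given: they have to be found in the camera images.
- tray: Plywood tray with the three pots, hinged on a fixed stand. Origin on the hinge axis, mid width, 30 mm above the table. Flat: x level from handle to hinge (away from the robot), y along the hinge, z up. Turns 0 to 45 degrees about y, handle side rising; falls if let go. Inside x -180 to -10 mm, y +-95, floor at z 10, lips 15 high; aluminium fence 28 high, inner face x -10. A like tray beside it holds rubbers.
- bar (a point): Middle of that tray's handle: a round steel bar, 10 mm thick, parallel to the tray's y, at x -235, z 12 mm in the tray's frame; 42 mm above the table when flat. Free over 38 mm either side of the middle, 45 mm from the tray; only the table is under it. Pinch from above; it can turn between the fingers. About 4 N lifts tray and pots (0.6 kg). Pots start to slide at 13 to 21 degrees; 30 to 35 is ample.
- pot1: One of three identical lidded pots standing loose in the tray: round, white plastic with a grey lid, 40 mm diameter, 32 mm high, 35 to 70 g; origin at the centre of its underside, z up its axis. It starts 55 to 125 mm short of the fence, in a free lane of its own beside the other two.
- pot2: Another of three identical lidded pots standing loose in the tray: round, white plastic with a grey lid, 40 mm diameter, 32 mm high, 35 to 70 g; origin at the centre of its underside, z up its axis. It starts 55 to 125 mm short of the fence, in a free lane of its own beside the other two.
- pot3: The last of three identical lidded pots standing loose in the tray: round, white plastic with a grey lid, 40 mm diameter, 32 mm high, 35 to 70 g; origin at the centre of its underside, z up its axis. It starts 55 to 125 mm short of the fence, in a free lane of its own beside the other two.
Things that resemble listed ones, but are neither listed nor needed, are in the scene too. Leave any brown or orange look-alike of the pot2 alone.

How it is judged (in metres and radians):
On the way, in this order (a step that is already met when the one before it is completed fails the run):
1. the tray with the pots is tipped up by more than 8 degrees (angle between tray's own z axis and vertical above 0.14 rad), for 0.1 s.
2. all three pots are in the tray against the fence while it is still tipped (x of each of pot1, pot2, pot3 in the frame of tray above -0.042 m and z of pot1 in the frame of tray between 0.002 and 0.018 m and z of pot2 in the frame of tray between 0.002 and 0.018 m and z of pot3 in the frame of tray between 0.002 and 0.018 m and angle between tray's own z axis and vertical above 0.1 rad), for 0.2 s.
At the end, for the whole second after the job is handed in: The tray lies flat again (within 3 degrees) and still, and all three pots stand upright (within 10 degrees) and at rest on its floor in one row, each within about 12 mm of the fence (x of each of pot1, pot2, pot3 in the frame of tray above -0.042 m and z of pot1 in the frame of tray between 0.002 and 0.018 m and z of pot2 in the frame of tray between 0.002 and 0.018 m and z of pot3 in the frame of tray between 0.002 and 0.018 m and angle between each of pot1, pot2, pot3's own z axis and vertical below 0.17 rad and linear speed of each of pot1, pot2, pot3 below 0.02 m/s and angle between tray's own z axis and vertical below 0.05 rad and angular speed of tray below 0.1 rad/s); the robot touches nothing.
It fails at once if the tray is dropped or flung (turns faster than 3 rad/s) (angular speed of tray above 3 rad/s).
It also fails if it takes over 42 s, if anything falls off the work surface, if the arm or the gripper's body presses on something with over 40 N, if the wrist force passes 120 N, or if a joint passes its speed limit or range.

ROBOT

A 6-joint arm with a two-finger parallel gripper is mounted at the origin on the work surface. World frame = base frame: x ahead of the robot, y to its left, z up, the work surface at z = 0. Lengths are in m, angles in degrees, forces in N, time in s.
With the tool pointing down it reaches from about 0.25 to 0.725 m from the base axis. Payload 9.7 kg.
Tool frame: the origin (TCP) lies midway between the tips of the shut fingers; the grasp point (between the pads) lies 19 mm behind it; z points along the fingers, x is the direction in which the jaws open and shut, and the axes are right-handed (so a half turn about z gives the same grasp; the last joint's range is limited). The gripper opens to 85 mm and grips with 20 to 120 N. Pads are 22 mm wide; open, the fingers measure 114 mm over their backs; the gripper's body (76 mm by 85 mm) begins 54 mm behind the grasp point. The pads swing forward as they close: fully open they stand 13 mm farther back than shut.
Start: joints at [-66.062, 4.979, 10.078, 95.1, 0, 90], TCP at [0.223, -0.503, 0.231] pointing down, gripper open.
Joint ranges: [-179.16, 179.16], [-48.56, 103.87], [-65.8, 70.77], [-126.05, 130.52], [-82.76, 87.17], [-180, 180]. Speed limits (degrees/s): [127.2, 127.2, 147.25, 180, 180, 180].

INTERFACE

Orientations are given as [roll, pitch, yaw] about the fixed x, y, z axes, in that order (R = Rz(yaw) Ry(pitch) Rx(roll)).
In Python, from workcell import bot, optics gives the robot as it stands.
- The arm moves only by the shell command python3 -m creep 'ROWS' [FORCE]. ROWS is JSON, a list of rows, each a list of 7 numbers: the shift along the tool's x, y, z in m, then the turn, a rotation vector about the tool's x, y, z in rad, then the opening, from 0 (shut) to 1 (fully open). A call has 1 to 8 rows; each row is the pose to reach, as a shift and turn from the pose commanded when the call began, along the tool's axes at that moment; what a row does not reach only later rows make up. A row lasts 1/10 s, in which the tool goes at most 50 mm and 8.59 degrees, less where a joint would pass 70% of its speed; a pose out of reach is approached as far as the arm can. A call with a gripper value outside its range is refused whole. The fingers move at their own pace and stop on an object; FORCE is the grip in N (left out, the last holds). Time passes only in rows, so rows that repeat a pose let the fingers close. It gives the time, the measured TCP pose, the force and the opening at its end, in the units of the state.
- bot.get_obs(): the state, without advancing time (a new reading comes with each control period).
- optics.camera(name): name is "scene" or "top"; returns the picture (384x512x3 uint8, red, green, blue); there is no depth.
- optics.camera_params(name): a dict with "camera_matrix" (3x3 intrinsics, pixels), "R" (3x3) and "t" (3): a world point X has camera coordinates R X + t. Camera axes: x right, y down, z forward; pixel columns grow to the right and rows downward; lengths in m; the calibration is good to about 2 mm. A picture is of the moment at which its call begins. camera_params takes no time and is no camera call.
- bot.job_done(): hands the job in, once; it reports no verdict.
The state is a dict: "time": time; "q": joint angles; "qd": joint speeds; "joint_efforts": joint torques, N m; "ee_pos": TCP position; "tcp_rot": TCP orientation; "wrist_force": force on the tool from outside, world axes, zero at the start; "torque": the same for the moment, N m; "opening": finger opening in m.
Only numpy, scipy, OpenCV 4.12 (cv2) and the standard library are available. Lean on these libraries where they do the work, as an engineer would, in place of code of your own. Each camera call takes 0.05 s, during which the arm holds its last target.

## Working session

There is one attempt and no reset: what is moved stays moved. The work goes in short steps, Python scripts to look and compute and a shell command to move; the robot and the scene stay as the last step left them, time stands still between calls to the robot, and variables do not carry over. Pictures are saved under pics/ and viewed, and the job is handed in when it is done.

```bash
mkdir -p pics; python3 - <<'E'
from workcell import bot, optics
import cv2
for n in("scene","top"):
    cv2.imwrite(f"pics/{n}0.png",optics.camera(n)[:,:,::-1]); p=optics.camera_params(n); print(n,p)
o=bot.get_obs(); print(o)
E
```

```text
scene {'camera_matrix': array([[373.2186494 ,   0.        , 254.15527851],
       [  0.        , 373.2186494 , 187.60934412],
       [  0.        ,   0.        ,   1.        ]]), 'R': array([[ 0.83038862,  0.55685374, -0.01920034],
       [ 0.36202518, -0.56541096, -0.74111282],
       [-0.42354753,  0.60846065, -0.6711059 ]]), 't': array([-0.43380161, -0.18936173,  1.10737137])}
top {'camera_matrix': array([[391.43509835,   0.        , 257.28137217],
       [  0.        , 391.43509835, 185.68309673],
       [  0.        ,   0.        ,   1.        ]]), 'R': array([[ 0.00369271, -0.99996317, -0.00774692],
       [-0.98596171, -0.00234757, -0.16695506],
       [ 0.16693073,  0.00825468, -0.98593407]]), 't': array([-0.06431218,  0.55858295,  0.98502479])}
{'time': 0.1, 'q': array([-6.60614269e+01,  5.00933112e+00,  1.00391752e+01,  9.51004160e+01,
       -7.22342461e-04,  8.99998384e+01]), 'qd': array([ 0.03604799, -0.07750514,  0.0705705 , -0.00334097,  0.04971091,
       -0.06397942]), 'joint_efforts': array([ 2.21554983e-03, -5.21560085e+01,  4.65653908e+01,  1.60135265e-02,
        1.21835274e-04, -8.93413386e-06]), 'ee_pos': array([ 0.22307812, -0.50249966,  0.23064233]), 'tcp_rot': array([ 1.79999278e+02,  7.05719621e-02, -6.60612653e+01]), 'wrist_force': array([ 0.2570864 , -0.40123386, -0.27820135]), 'torque': array([0.01741578, 0.00320926, 0.01830278]), 'opening': 0.08532723188068263}
```

View pics/scene0.png

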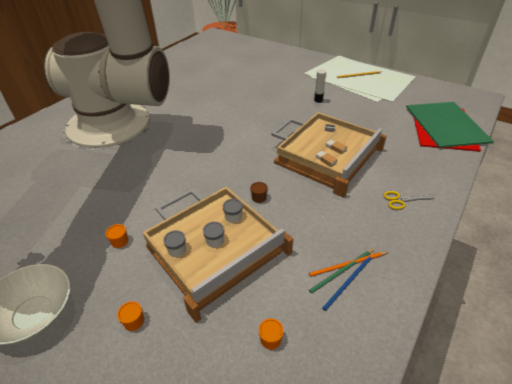

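View pics/top0.png

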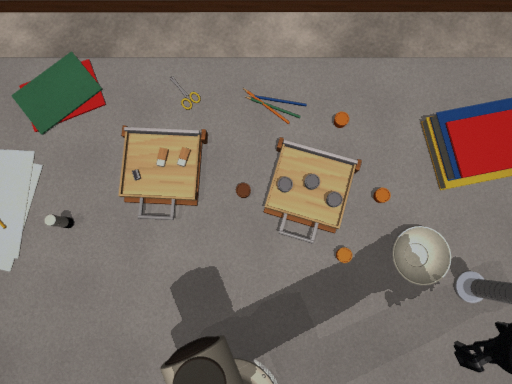

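The top view shows the pot tray around (310,188). Its fence runs from (282,145) to (357,163), and the handle bar is near (298,237). Three orange pots and one brown pot stand outside the tray. I'll zoom in on both views.

```bash
python3 - <<'E'
import cv2
a=cv2.imread("pics/top0.png")[130:250,250:370]; cv2.imwrite("pics/topz.png",cv2.resize(a,None,fx=5,fy=5,interpolation=cv2.INTER_CUBIC))
a=cv2.imread("pics/scene0.png")[180:310,135:300]; cv2.imwrite("pics/scz.png",cv2.resize(a,None,fx=4,fy=4,interpolation=cv2.INTER_CUBIC))
E
```

```text
(no output)
```

View pics/topz.png

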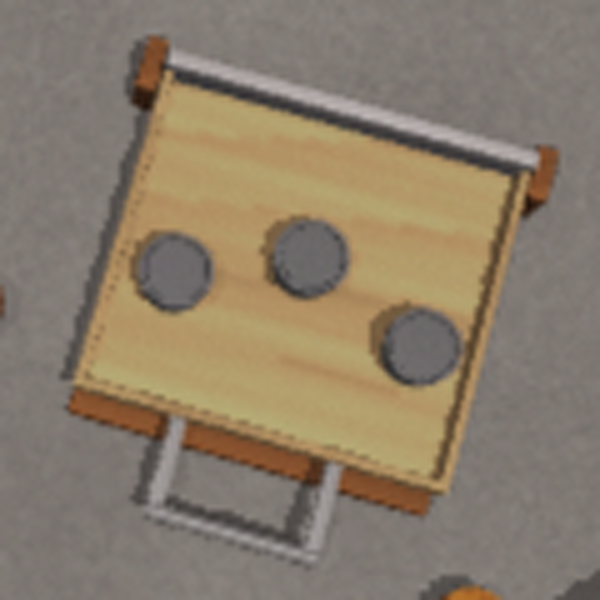

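View pics/scz.png

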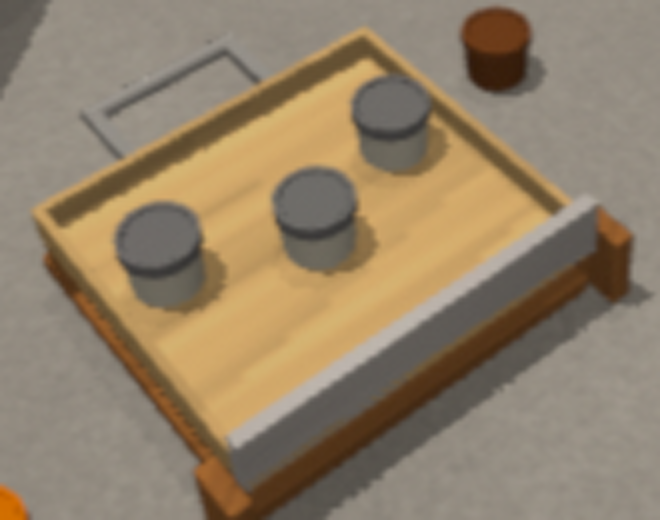

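The zoomed top view shows the bar from (148,512) to (318,558) and the front lip from (78,382) to (446,488). The fence top runs from (172,60) to (538,160). I'll cast these onto their known heights and cross-check the bar in the scene view, where it runs from about (88,113) to (230,42).

```bash
cat > h.py <<'E'
import numpy as np
from workcell import bot, optics
def cast(n,uv,z):
    p=optics.camera_params(n);K,R,t=[np.array(p[k]) for k in("camera_matrix","R","t")]
    d=R.T@np.linalg.inv(K)@np.array([uv[0],uv[1],1.]);c=-R.T@t
    return c+d*(z-c[2])/d[2]
def proj(n,X):
    p=optics.camera_params(n);K,R,t=[np.array(p[k]) for k in("camera_matrix","R","t")]
    x=K@(R@np.array(X)+t);return x[:2]/x[2]
E
python3 - <<'E'
from h import *
tz=lambda x,y:(250+(x+.5)/5-.5,130+(y+.5)/5-.5)
sz=lambda x,y:(135+(x+.5)/4-.5,180+(y+.5)/4-.5)
P={}
for k,n,uv,z in [("barL","top",tz(150,511),.042),("barR","top",tz(314,557),.042),
 ("lipL","top",tz(78,382),.055),("lipR","top",tz(446,490),.055),("fL","top",tz(172,60),.068),("fR","top",tz(538,160),.068),
 ("sbarR","scene",sz(90,112),.045),("sbarL","scene",sz(230,43),.045),("sfR","scene",sz(237,440),.068),("sfL","scene",sz(592,203),.068),("slipL","scene",sz(365,32),.055),("slipR","scene",sz(40,212),.055)]:
    P[k]=cast(n,uv,z);print(k,P[k].round(4))
for a,b in [("barL","barR"),("lipL","lipR"),("fL","fR"),("sbarL","sbarR"),("sfL","sfR"),("slipL","slipR")]:
    d=P[a]-P[b];print(a,"len",np.hypot(*d[:2]).round(4),"yaw",np.degrees(np.arctan2(-d[0],d[1])).round(2),"mid",((P[a]+P[b])/2).round(4))
E
```

```text
barL [ 0.4383 -0.1209  0.042 ]
barR [ 0.415  -0.2055  0.042 ]
lipL [ 0.504  -0.0834  0.055 ]
lipR [ 0.4489 -0.2721  0.055 ]
fL [ 0.6729 -0.1326  0.068 ]
fR [ 0.6194 -0.3226  0.068 ]
sbarR [ 0.4151 -0.2019  0.045 ]
sbarL [ 0.4418 -0.1217  0.045 ]
sfR [ 0.6204 -0.3192  0.068 ]
sfL [ 0.6763 -0.1319  0.068 ]
slipL [ 0.5059 -0.0831  0.055 ]
slipR [ 0.4521 -0.27    0.055 ]
barL len 0.0877 yaw -15.44 mid [ 0.4267 -0.1632  0.042 ]
lipL len 0.1966 yaw -16.29 mid [ 0.4765 -0.1777  0.055 ]
fL len 0.1974 yaw -15.74 mid [ 0.6461 -0.2276  0.068 ]
sbarL len 0.0845 yaw -18.37 mid [ 0.4284 -0.1618  0.045 ]
sfL len 0.1954 yaw -16.61 mid [ 0.6483 -0.2255  0.068 ]
slipL len 0.1944 yaw -16.06 mid [ 0.479  -0.1765  0.055 ]
```

```bash
cat >> h.py <<'E'
from scipy.spatial.transform import Rotation as Ro
def rel(pos,rpy):
    o=bot.get_obs();R=Ro.from_euler('xyz',o['tcp_rot'],degrees=True);T=Ro.from_euler('xyz',rpy,degrees=True)
    return (R.inv().apply(np.array(pos)-o['ee_pos'])).round(4),(R.inv()*T).as_rotvec().round(4)
E
python3 - <<'E'
from h import *
print(rel([.4275,-.1635,.13],[180,0,-16.2]))
E
```

```text
(array([-0.2268, -0.3244,  0.1009]), array([-5.000e-04,  1.200e-03, -8.702e-01]))
```

```bash
python3 -m creep '[[-0.028,-0.04,0,0,0,-0.11,0.4],[-0.056,-0.08,0,0,0,-0.22,0.4],[-0.085,-0.122,0,0,0,-0.33,0.4],[-0.113,-0.162,0,0,0,-0.44,0.4],[-0.142,-0.203,0,0,0,-0.55,0.4],[-0.17,-0.243,0.01,0,0,-0.66,0.4],[-0.198,-0.283,0.02,0,0,-0.77,0.4],[-0.2268,-0.3244,0.03,0,0,-0.87,0.4]]' 60
python3 - <<'E'
from h import *
print(rel([.4275,-.1635,.13],[180,0,-16.2]))
E
```

```text
time: 0.9
ee_pos: [0.4274, -0.163, 0.2011]
tcp_rot: [180.0, -0.0, -16.0]
wrist_force: [0.7, -1.7, 0.9]
opening: 0.0338
(array([0.0002, 0.0004, 0.0711]), array([ 0.0001, -0.0001,  0.0041]))
```

```bash
python3 -m creep '[[0,0.0004,0.035,0,0,0.003,0.4],[0,0.0004,0.071,0,0,0.004,0.4],[0,0.0004,0.071,0,0,0.004,0.4]]'
python3 - <<'E'
from h import *
import cv2
for n in("top","scene"):
    a=optics.camera(n)[:,:,::-1]; u,v=proj(n,[.4275,-.1635,.07]).astype(int);print(n,u,v)
    a=a[v-60:v+60,u-75:u+75];cv2.imwrite(f"pics/{n}1.png",cv2.resize(a,None,fx=4,fy=4,interpolation=cv2.INTER_CUBIC))
o=bot.get_obs();print(o['ee_pos'],o['wrist_force'])
E
```

```text
time: 1.2
ee_pos: [0.4246, -0.1639, 0.126]
tcp_rot: [-180.0, 0.4, -16.4]
wrist_force: [-1.5, 0.1, -0.1]
opening: 0.034
top 297 235
scene 172 190
[ 0.42643648 -0.1652866   0.13101096] [ 0.22986008 -0.80180959  0.30444515]
```

View pics/scene1.png

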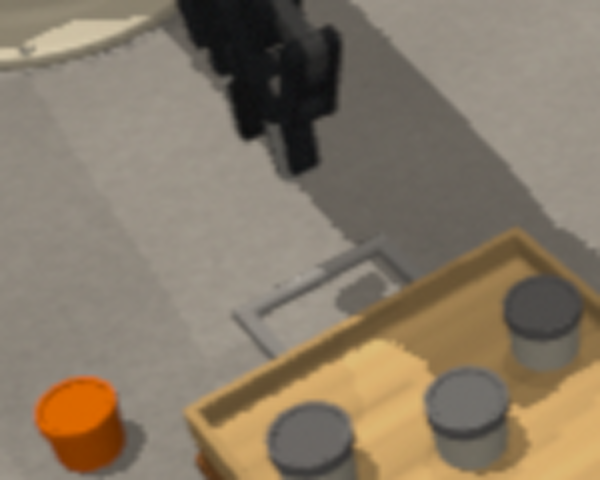

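View pics/top1.png

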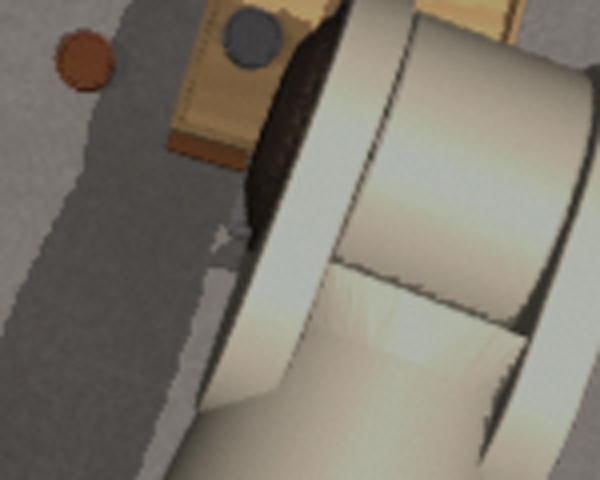

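The scene view shows the gripper fingers at (290,130), above and in line with the bar, which runs from (240,315) to (378,240). In the top view the arm hides the bar. Descending to the bar now.

```bash
python3 -m creep '[[0,0,0.03,0,0,0,0.4],[0,0,0.06,0,0,0,0.4],[0,0,0.08,0,0,0,0.4],[0,0,0.095,0,0,0,0.4],[0,0,0.108,0,0,0,0.4],[0,0,0.108,0,0,0,0.4],[0,0,0.108,0,0,0,0.4]]'
python3 - <<'E'
from h import *
import cv2
for n in("scene",):
    a=optics.camera(n)[:,:,::-1]; u,v=proj(n,[.4275,-.1635,.07]).astype(int);print(n,u,v)
    a=a[v-60:v+60,u-75:u+75];cv2.imwrite(f"pics/{n}2.png",cv2.resize(a,None,fx=5,fy=5,interpolation=cv2.INTER_CUBIC))
o=bot.get_obs();print(o['ee_pos'],o['wrist_force'])
E
```

```text
time: 2.0
ee_pos: [0.4274, -0.1658, 0.0238]
tcp_rot: [180.0, -0.1, -16.5]
wrist_force: [0.8, 0.1, 0.1]
opening: 0.0341
scene 172 190
[ 0.42755387 -0.16578962  0.02398364] [1.18932371 0.10714224 0.95775097]
```

View pics/scene2.png

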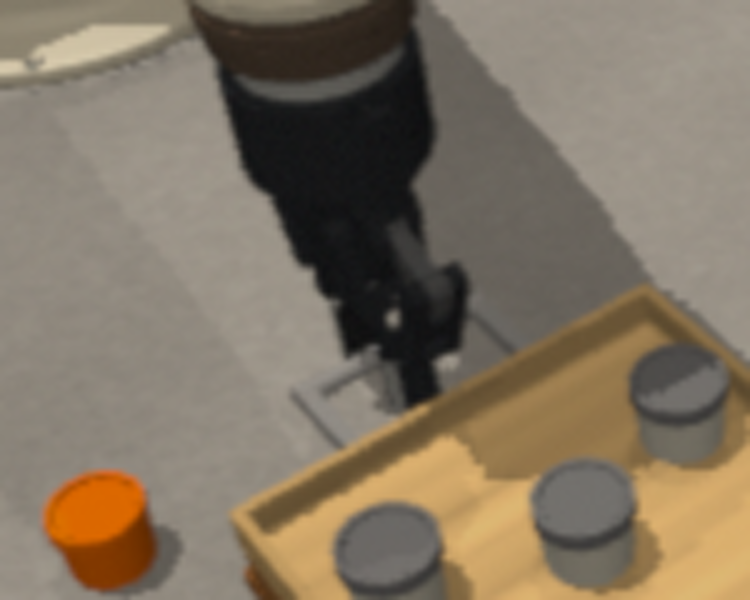

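The bar, running from (300,390) to (375,350), passes behind the near finger at (420,370), so it lies between the jaws. Closing now.

```bash
python3 -m creep '[[0,0,0,0,0,0,0.25],[0,0,0,0,0,0,0.15],[0,0,0,0,0,0,0.05],[0,0,0,0,0,0,0],[0,0,0,0,0,0,0],[0,0,0,0,0,0,0],[0,0,0,0,0,0,0]]' 40
python3 - <<'E'
from h import *
o=bot.get_obs();print(o['ee_pos'],o['wrist_force'],o['opening'],o['joint_efforts'].round(1))
E
```

```text
time: 2.75
ee_pos: [0.4263, -0.1652, 0.0233]
tcp_rot: [180.0, 0.0, -16.4]
wrist_force: [-5.8, 2.2, 6.9]
opening: 0.0083
[ 0.42633285 -0.16523399  0.02326182] [-5.75139993  2.1982334   6.88674825] 0.00827565015024014 [  0.3 -36.   45.2  -2.3   0.2   0. ]
```

```bash
python3 - <<'E'
import numpy as np
r=.2353;a0=np.radians(2.92)
for t in range(0,35,1):
    th=np.radians(t);ph=th/2
    bx=r*(np.cos(a0)-np.cos(a0+th));bz=r*(np.sin(a0+th)-np.sin(a0))
    x=bx-.019*np.sin(ph);z=-bz+.019*(np.cos(ph)-1)
    print(t,round(x,4),round(z,4),round(-ph,4))
E
```

```text
0 0.0 0.0 -0.0
1 0.0001 -0.0041 -0.0087
2 0.0002 -0.0082 -0.0175
3 0.0005 -0.0123 -0.0262
4 0.0007 -0.0164 -0.0349
5 0.0011 -0.0205 -0.0436
6 0.0015 -0.0245 -0.0524
7 0.0021 -0.0286 -0.0611
8 0.0026 -0.0326 -0.0698
9 0.0033 -0.0367 -0.0785
10 0.004 -0.0407 -0.0873
11 0.0048 -0.0447 -0.096
12 0.0056 -0.0487 -0.1047
13 0.0066 -0.0527 -0.1134
14 0.0076 -0.0566 -0.1222
15 0.0086 -0.0606 -0.1309
16 0.0098 -0.0645 -0.1396
17 0.011 -0.0684 -0.1484
18 0.0122 -0.0723 -0.1571
19 0.0136 -0.0761 -0.1658
20 0.015 -0.0799 -0.1745
21 0.0164 -0.0837 -0.1833
22 0.018 -0.0875 -0.192
23 0.0196 -0.0912 -0.2007
24 0.0212 -0.095 -0.2094
25 0.023 -0.0986 -0.2182
26 0.0248 -0.1023 -0.2269
27 0.0266 -0.1059 -0.2356
28 0.0285 -0.1095 -0.2443
29 0.0305 -0.113 -0.2531
30 0.0326 -0.1165 -0.2618
31 0.0347 -0.12 -0.2705
32 0.0368 -0.1234 -0.2793
33 0.039 -0.1268 -0.288
34 0.0413 -0.1302 -0.2967
```

```bash
python3 -m creep '[[0.0001,0,-0.004,0,-0.009,0,0],[0.0003,0,-0.01,0,-0.022,0,0],[0.0007,0,-0.0164,0,-0.035,0,0],[0.0013,0,-0.0225,0,-0.048,0,0],[0.0021,0,-0.0286,0,-0.061,0,0],[0.003,0,-0.0347,0,-0.074,0,0],[0.004,0,-0.0407,0,-0.087,0,0],[0.004,0,-0.0407,0,-0.087,0,0]]' 40
python3 - <<'E'
from h import *
import cv2
a=optics.camera("scene")[:,:,::-1][130:310,100:300];cv2.imwrite("pics/scene3.png",cv2.resize(a,None,fx=3,fy=3,interpolation=cv2.INTER_CUBIC))
o=bot.get_obs();print(o['ee_pos'],o['tcp_rot'],o['wrist_force'],o['torque'],o['opening'],o['q'].round(1))
r=.2353;a0=np.radians(2.92)
for t in range(10,35,2):
    f=lambda t:(r*(np.cos(a0)-np.cos(a0+np.radians(t)))-.019*np.sin(np.radians(t/2)),-r*(np.sin(a0+np.radians(t))-np.sin(a0))+.019*(np.cos(np.radians(t/2))-1))
    d=np.array(f(t))-f(10);p=np.radians(5)
    # initial tool axes -> tool axes rotated -p about y
    R=Ro.from_rotvec([0,-p,0]);v=R.inv().apply([d[0],0,d[1]]);print(t,v.round(4),round(-np.radians((t-10)/2),4))
E
```

```text
time: 3.55
ee_pos: [0.4301, -0.1663, 0.0639]
tcp_rot: [180.0, 5.2, -16.4]
wrist_force: [-8.2, 0.8, -0.2]
opening: 0.008
[ 0.43003835 -0.16630024  0.06361483] [179.99794421   5.149149   -16.44390178] [-7.07616399  1.38116331 -0.46091056] [0.2317528  1.38409773 0.07838138] 0.00843439126476106 [-20.9  -1.8 -15.6  81.3  -0.4  85.6]
10 [0. 0. 0.] -0.0
12 [ 0.0009  0.     -0.0081] -0.0175
14 [ 0.0022  0.     -0.0162] -0.0349
16 [ 0.0037  0.     -0.0242] -0.0524
18 [ 0.0055  0.     -0.0322] -0.0698
20 [ 0.0075  0.     -0.04  ] -0.0873
22 [ 0.0098  0.     -0.0479] -0.1047
24 [ 0.0125  0.     -0.0556] -0.1222
26 [ 0.0153  0.     -0.0632] -0.1396
28 [ 0.0185  0.     -0.0707] -0.1571
30 [ 0.0218  0.     -0.078 ] -0.1745
32 [ 0.0255  0.     -0.0853] -0.192
34 [ 0.0294  0.     -0.0924] -0.2094
```

View pics/scene3.png

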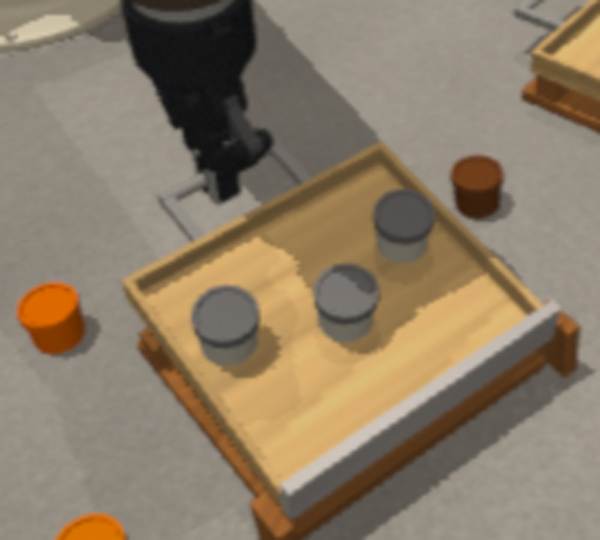

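The tray is about 10 degrees up and the bar is held at (225,185). The pots, at (225,320), (345,300) and (403,222), haven't slid yet. Continuing upward.

```bash
python3 -m creep '[[0.0004,0,-0.006,0,-0.013,0,0],[0.0014,0,-0.0122,0,-0.026,0,0],[0.0025,0,-0.018,0,-0.039,0,0],[0.0035,0,-0.0242,0,-0.052,0,0],[0.005,0,-0.0302,0,-0.065,0,0],[0.0065,0,-0.036,0,-0.079,0,0],[0.008,0,-0.042,0,-0.092,0,0],[0.0095,0,-0.0479,0,-0.105,0,0]]' 40
python3 - <<'E'
from h import *
import cv2
a=optics.camera("scene")[:,:,::-1][130:310,100:300];cv2.imwrite("pics/scene4.png",cv2.resize(a,None,fx=3,fy=3,interpolation=cv2.INTER_CUBIC))
o=bot.get_obs();print(o['ee_pos'],o['tcp_rot'],o['wrist_force'],o['opening'],o['q'].round(1))
r=.2353;a0=np.radians(2.92)
for t in range(22,35,2):
    f=lambda t:(r*(np.cos(a0)-np.cos(a0+np.radians(t)))-.019*np.sin(np.radians(t/2)),-r*(np.sin(a0+np.radians(t))-np.sin(a0))+.019*(np.cos(np.radians(t/2))-1))
    d=np.array(f(t))-f(22);p=np.radians(11)
    R=Ro.from_rotvec([0,-p,0]);v=R.inv().apply([d[0],0,d[1]]);print(t,v.round(4),round(-np.radians((t-22)/2),4))
E
```

```text
time: 4.4
ee_pos: [0.4434, -0.1702, 0.111]
tcp_rot: [-180.0, 11.1, -16.4]
wrist_force: [-6.3, 1.3, -0.2]
opening: 0.0087
[ 0.44383346 -0.17033811  0.11173981] [-179.99819652   11.14113192  -16.44126237] [-10.26817018   3.45969145   3.51601269] 0.008855069454976593 [-20.5   5.5  -3.5  92.1  -0.8  86. ]
22 [0. 0. 0.] -0.0
24 [ 0.0018  0.     -0.0079] -0.0175
26 [ 0.0038  0.     -0.0158] -0.0349
28 [ 0.0062  0.     -0.0236] -0.0524
30 [ 0.0088  0.     -0.0313] -0.0698
32 [ 0.0116  0.     -0.0389] -0.0873
34 [ 0.0148  0.     -0.0464] -0.1047
```

View pics/scene4.png

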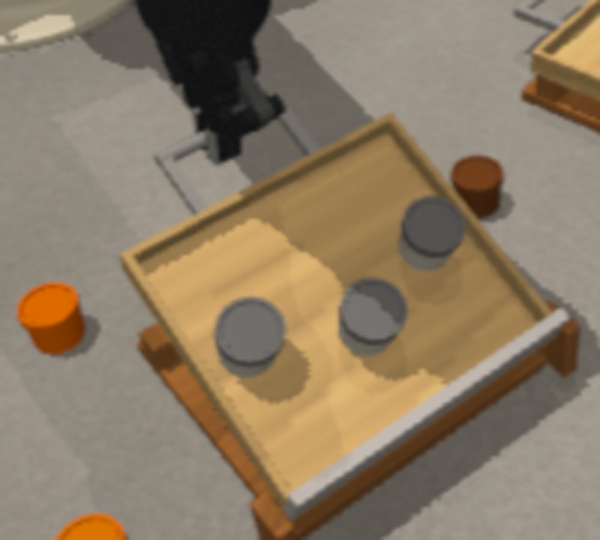

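The tray is about 22 degrees up and the pots, now at (248,335), (372,315) and (432,232), have started to slide. Going on to about 32 degrees and holding there.

```bash
python3 -m creep '[[0.0008,0,-0.006,0,-0.013,0,0],[0.0022,0,-0.0118,0,-0.026,0,0],[0.004,0,-0.0177,0,-0.039,0,0],[0.0057,0,-0.0236,0,-0.052,0,0],[0.0082,0,-0.0313,0,-0.07,0,0],[0.011,0,-0.0389,0,-0.087,0,0],[0.011,0,-0.0389,0,-0.087,0,0],[0.011,0,-0.0389,0,-0.087,0,0]]' 40
python3 - <<'E'
from h import *
import cv2
a=optics.camera("scene")[:,:,::-1][130:310,100:300];cv2.imwrite("pics/scene5.png",cv2.resize(a,None,fx=3,fy=3,interpolation=cv2.INTER_CUBIC))
o=bot.get_obs();print(o['ee_pos'],o['tcp_rot'],o['wrist_force'],o['opening'],o['q'].round(1))
E
```

```text
time: 5.25
ee_pos: [0.4613, -0.1754, 0.1469]
tcp_rot: [-180.0, 16.0, -16.4]
wrist_force: [-6.0, 1.4, 2.3]
opening: 0.008
[ 0.4612971  -0.17544238  0.14680461] [-179.99073507   16.01387489  -16.43892652] [-4.97477303  2.89032654  2.04568783] 0.008574591130217104 [-20.2  12.6   7.5 100.8  -1.   86.4]
```

View pics/scene5.png

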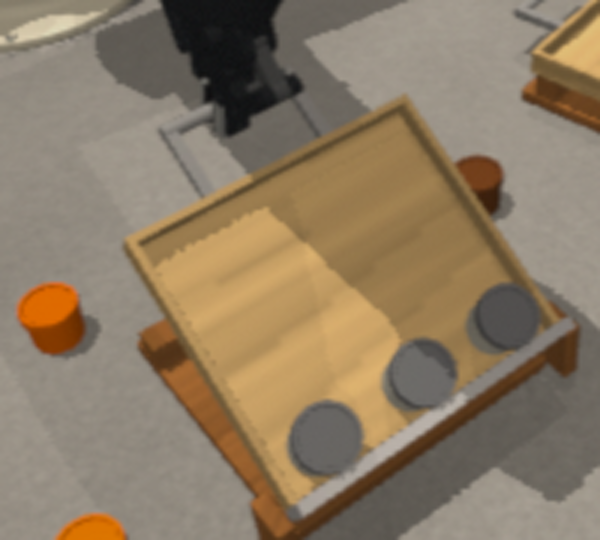

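All three lids, at (326,438), (421,373) and (507,318), appear to be at the fence. I'll hold 0.6 s and look again to confirm they've stopped.

```bash
python3 -m creep '[[0,0,0,0,0,0,0],[0,0,0,0,0,0,0],[0,0,0,0,0,0,0],[0,0,0,0,0,0,0],[0,0,0,0,0,0,0],[0,0,0,0,0,0,0]]' 40
python3 - <<'E'
from h import *
import cv2
a=optics.camera("scene")[:,:,::-1][130:310,100:300];cv2.imwrite("pics/scene6.png",cv2.resize(a,None,fx=3,fy=3,interpolation=cv2.INTER_CUBIC))
a=optics.camera("top")[:,:,::-1][120:250,240:380];cv2.imwrite("pics/top6.png",cv2.resize(a,None,fx=4,fy=4,interpolation=cv2.INTER_CUBIC))
r=.2353;a0=np.radians(2.92)
f=lambda t:(r*(np.cos(a0)-np.cos(a0+np.radians(t)))-.019*np.sin(np.radians(t/2)),-r*(np.sin(a0+np.radians(t))-np.sin(a0))+.019*(np.cos(np.radians(t/2))-1))
for b,ts in((32,range(31,17,-1)),(20,range(19,7,-1)),(8,range(7,-1,-1))):
  for t in ts:
    d=np.array(f(t))-f(b);p=np.radians(b/2)
    R=Ro.from_rotvec([0,-p,0]);v=R.inv().apply([d[0],0,d[1]]);print(b,t,v.round(4),round(-np.radians((t-b)/2),4))
E
```

```text
time: 5.9
ee_pos: [0.4613, -0.1754, 0.1468]
tcp_rot: [-180.0, 16.0, -16.4]
wrist_force: [-5.3, 2.5, 1.2]
opening: 0.0087
32 31 [-0.0011  0.      0.0039] 0.0087
32 30 [-0.0022  0.      0.0078] 0.0175
32 29 [-0.0032  0.      0.0117] 0.0262
32 28 [-0.0041  0.      0.0157] 0.0349
32 27 [-0.005   0.      0.0197] 0.0436
32 26 [-0.0058  0.      0.0237] 0.0524
32 25 [-0.0065  0.      0.0277] 0.0611
32 24 [-0.0071  0.      0.0317] 0.0698
32 23 [-0.0077  0.      0.0357] 0.0785
32 22 [-0.0082  0.      0.0397] 0.0873
32 21 [-0.0086  0.      0.0438] 0.096
32 20 [-0.009   0.      0.0478] 0.1047
32 19 [-0.0093  0.      0.0519] 0.1134
32 18 [-0.0095  0.      0.056 ] 0.1222
20 19 [-0.0007  0.      0.004 ] 0.0087
20 18 [-0.0014  0.      0.008 ] 0.0175
20 17 [-0.0019  0.      0.0121] 0.0262
20 16 [-0.0024  0.      0.0161] 0.0349
20 15 [-0.0029  0.      0.0202] 0.0436
20 14 [-0.0032  0.      0.0242] 0.0524
20 13 [-0.0035  0.      0.0283] 0.0611
20 12 [-0.0038  0.      0.0324] 0.0698
20 11 [-0.0039  0.      0.0365] 0.0785
20 10 [-0.004   0.      0.0406] 0.0873
20 9 [-0.004   0.      0.0446] 0.096
20 8 [-0.0039  0.      0.0487] 0.1047
8 7 [-0.0003  0.      0.0041] 0.0087
8 6 [-0.0005  0.      0.0082] 0.0175
8 5 [-0.0007  0.      0.0123] 0.0262
8 4 [-0.0007  0.      0.0164] 0.0349
8 3 [-0.0008  0.      0.0204] 0.0436
8 2 [-0.0007  0.      0.0245] 0.0524
8 1 [-0.0006  0.      0.0286] 0.0611
8 0 [-0.0003  0.      0.0327] 0.0698
```

View pics/scene6.png

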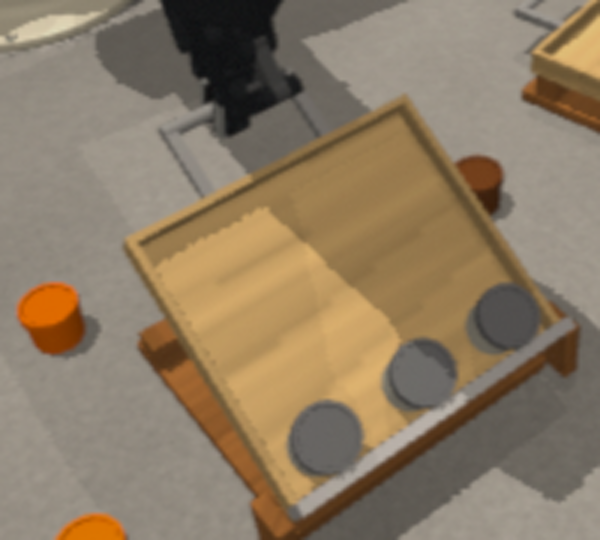

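View pics/top6.png

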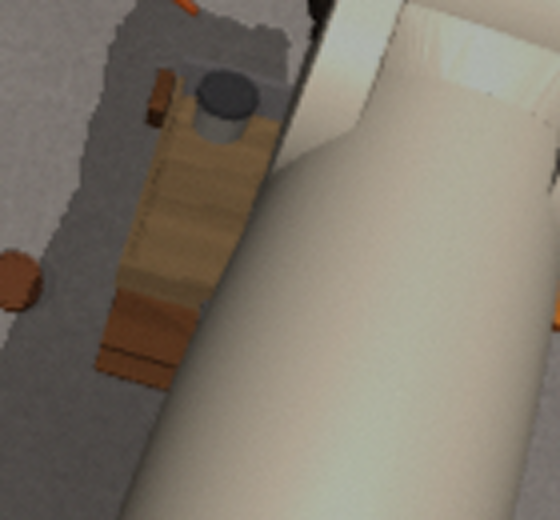

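The scene view hasn't changed, so the pots are at rest in a row on the fence. The top view confirms one lid at (228,95) by the fence, with the arm hiding the rest. Lowering slowly.

```bash
python3 -m creep '[[-0.0011,0,0.0039,0,0.009,0,0],[-0.0027,0,0.0097,0,0.022,0,0],[-0.0041,0,0.0157,0,0.035,0,0],[-0.0054,0,0.0217,0,0.048,0,0],[-0.0065,0,0.0277,0,0.061,0,0],[-0.0074,0,0.0337,0,0.074,0,0],[-0.0083,0,0.0407,0,0.09,0,0],[-0.009,0,0.0478,0,0.105,0,0]]' 40
python3 -m creep '[[-0.001,0,0.006,0,0.013,0,0],[-0.0019,0,0.0121,0,0.026,0,0],[-0.0026,0,0.0181,0,0.039,0,0],[-0.0032,0,0.0242,0,0.052,0,0],[-0.0036,0,0.0303,0,0.065,0,0],[-0.0039,0,0.0365,0,0.079,0,0],[-0.004,0,0.0426,0,0.092,0,0],[-0.0039,0,0.0487,0,0.105,0,0]]' 40
```

```text
time: 6.8
ee_pos: [0.4404, -0.1693, 0.1028]
tcp_rot: [-180.0, 9.9, -16.4]
wrist_force: [-2.8, 0.8, 0.1]
opening: 0.0087
time: 7.6
ee_pos: [0.4287, -0.1659, 0.0551]
tcp_rot: [180.0, 3.9, -16.4]
wrist_force: [-0.3, 0.4, -0.8]
opening: 0.0085
```

```bash
python3 -m creep '[[-0.0003,0,0.005,0,0.011,0,0],[-0.0005,0,0.01,0,0.021,0,0],[-0.0007,0,0.015,0,0.032,0,0],[-0.0007,0,0.02,0,0.043,0,0],[-0.0007,0,0.0245,0,0.052,0,0],[-0.0006,0,0.0286,0,0.061,0,0],[-0.0004,0,0.0315,0,0.068,0,0],[-0.0003,0,0.0327,0,0.07,0,0]]' 40
python3 -m creep '[[0,0,0,0,0,0,0],[0,0,0,0,0,0,0]]' 40
python3 - <<'E'
from h import *
import cv2
a=optics.camera("scene")[:,:,::-1][130:310,100:300];cv2.imwrite("pics/scene7.png",cv2.resize(a,None,fx=3,fy=3,interpolation=cv2.INTER_CUBIC))
E
```

```text
time: 8.4
ee_pos: [0.4264, -0.1653, 0.024]
tcp_rot: [180.0, -0.2, -16.4]
wrist_force: [-5.0, 1.5, 18.8]
opening: 0.0084
time: 8.6
ee_pos: [0.4264, -0.1652, 0.0241]
tcp_rot: [180.0, -0.1, -16.4]
wrist_force: [-2.4, 1.7, 10.2]
opening: 0.0083
```

View pics/scene7.png

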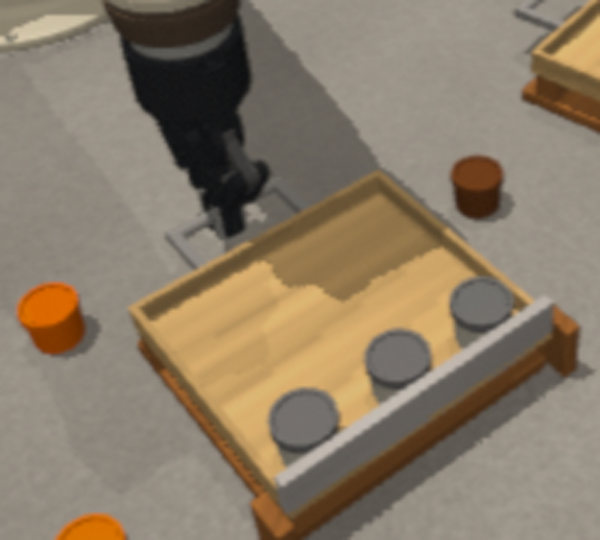

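The tray is flat and bears on its stop, since the force is upward. The pots stand at the fence at (305,420), (398,362) and (482,305). Opening to 0.4 and then rising straight up.

```bash
python3 -m creep '[[0,0,0,0,0,0,0.1],[0,0,0,0,0,0,0.2],[0,0,0,0,0,0,0.3],[0,0,0,0,0,0,0.4],[0,0,0,0,0,0,0.4],[0,0,0,0,0,0,0.4]]' 40
python3 -m creep '[[0,0,-0.01,0,0,0,0.4],[0,0,-0.025,0,0,0,0.4],[0,0,-0.05,0,0,0,0.4],[0,0,-0.085,0,0,0,0.4],[0,0,-0.125,0,0,0,0.4],[0,0,-0.165,0,0,0,0.4],[0,0,-0.2,0,0,0,0.4],[0,0,-0.2,0,0,0,0.4]]' 40
python3 -m creep '[[-0.03,0.03,0,0,0,0,0.4],[-0.06,0.06,0,0,0,0,0.4],[-0.09,0.09,0,0,0,0,0.4],[-0.09,0.12,0,0,0,0,0.4],[-0.09,0.16,0,0,0,0,0.4],[-0.09,0.2,0,0,0,0,0.4],[-0.09,0.24,0,0,0,0,0.4],[-0.09,0.24,0,0,0,0,0.4]]' 40
python3 - <<'E'
from h import *
import cv2
a=optics.camera("scene")[:,:,::-1][130:310,100:300];cv2.imwrite("pics/scene8.png",cv2.resize(a,None,fx=3,fy=3,interpolation=cv2.INTER_CUBIC))
a=optics.camera("top")[:,:,::-1];cv2.imwrite("pics/top8.png",cv2.resize(a[120:250,240:380],None,fx=4,fy=4,interpolation=cv2.INTER_CUBIC))
E
```

```text
time: 9.25
ee_pos: [0.426, -0.1651, 0.0227]
tcp_rot: [-180.0, -0.0, -16.4]
wrist_force: [-0.6, 0.7, 0.3]
opening: 0.0343
time: 10.05
ee_pos: [0.4271, -0.1656, 0.2285]
tcp_rot: [180.0, -0.5, -16.4]
wrist_force: [0.3, -0.9, -0.0]
opening: 0.0341
time: 10.85
ee_pos: [0.27, -0.3727, 0.222]
tcp_rot: [-180.0, 0.0, -16.7]
wrist_force: [0.4, 0.8, 0.7]
opening: 0.0341
```

View pics/scene8.png

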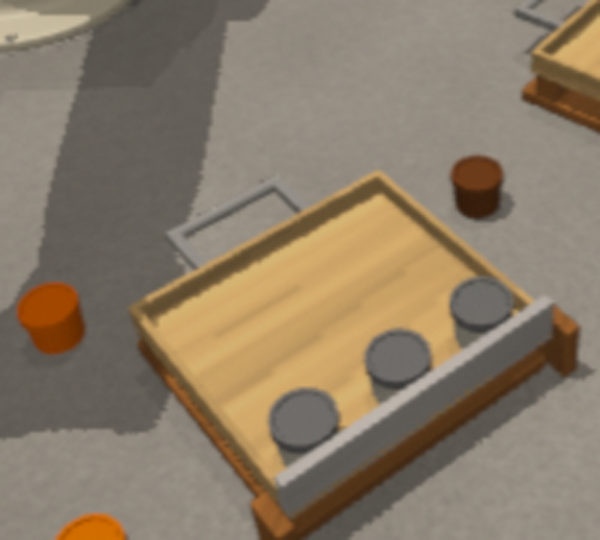

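View pics/top8.png

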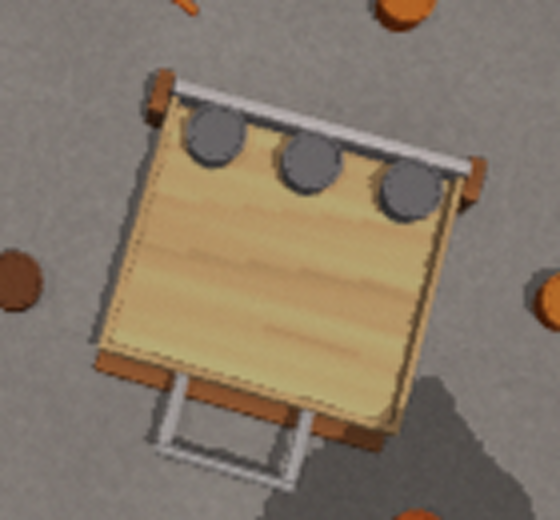

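The top view shows the lids at (216,137), (310,163) and (411,190), in a row beside the fence, and the tray is flat and released. I'll measure the gaps to the fence.

```bash
python3 - <<'E'
from h import *
tz=lambda x,y:(240+(x+.5)/4-.5,120+(y+.5)/4-.5)
a=np.radians(-16.3);ex=np.array([np.cos(a),np.sin(a)])
f=[cast("top",tz(*p),.068)[:2]@ex for p in((174,95),(468,175))]
print("fence inner",np.round(f,4))
for p in((216,137),(310,163),(411,190)):
    x=cast("top",tz(*p),.072)[:2]@ex;print("gap",np.round(np.mean(f)-x-.02,4))
sz=lambda x,y:(100+(x+.5)/3-.5,130+(y+.5)/3-.5)
f2=[cast("scene",sz(*p),.068)[:2]@ex for p in((280,482),(548,300))];print(np.round(f2,4))
for p in((305,420),(398,362),(482,305)):
    x=cast("scene",sz(*p),.072)[:2]@ex;print("sgap",np.round(np.mean(f2)-x-.02,4))
E
```

```text
fence inner [0.6778 0.68  ]
gap 0.0017
gap 0.0012
gap 0.0001
[0.6852 0.6845]
sgap 0.0017
sgap 0.0001
sgap 0.0014
```

Both views put every gap at 2 mm or less, so I'm handing in.

```bash
python3 - <<'E'
from workcell import bot
bot.job_done(); print(bot.get_obs()['time'])
E
```

```text
the job is handed in; nothing more can be done
the job is handed in; nothing more can be done
```

I pinched the pot tray's handle and tipped the tray to about 32 degrees. All three pots slid into a row against the fence. I then lowered the tray flat, let go, moved the arm clear and handed in at about 11 s.

- **Pots:** both cameras show the three pots standing in one row, each about 0 to 2 mm from the fence.
- **Tray:** it looks flat in both views. When it came down the wrist force peaked at about 19 N upward, and it dropped to near zero on release.
- **Limits:** wrist force stayed below 20 N in every reading I took, and I saw no slipping or unwanted contact.
- **Disagreement:** the two views put the fence position up to 7 mm apart, so I only compared gaps within the same view.

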